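Square up a loose frame corner with a carpenter's square

ROBOT

A 6-joint arm with a two-finger parallel gripper is mounted at the origin on the work surface. World frame = base frame: x ahead of the robot, y to its left, z up, the work surface at z = 0. Lengths are in m, angles in degrees, forces in N, time in s.
With the tool pointing down it reaches from about 0.375 to 0.9 m from the base axis. Payload 3.1 kg.
Tool frame: the origin (TCP) lies on the centre line of the jaws, within the pads' length; the fingertips stand 17 mm ahead of it and the grasp point (between the pads) lies 2 mm behind it; z points along the fingers, y is the line along which they close (so a half turn about z gives the same grasp; the last joint's range is limited). The gripper opens to 87 mm and grips with 3 to 60 N. Pads are 19 mm wide; open, the fingers measure 117 mm over their backs; the gripper's body (75 mm by 190 mm) begins 51 mm behind the grasp point.
Start: joints at [57.439, 30.224, 82.088, -0, 67.689, -10.227], TCP at [0.237, 0.578, 0.24] pointing down, gripper open.
Joint ranges: [-176.69, 176.69], [-43.24, 126.21], [12.49, 139.97], [-82, 262], [0, 151.66], [-163.58, 163.58]. Speed limits (degrees/s): [159.86, 159.86, 180, 180, 180, 180].

INTERFACE

Orientations are given as a 3x3 rotation matrix whose columns are the frame's x, y, z axes.
In Python, from rig import bot, imaging, finder gives the robot as it stands. The module is installed in compiled form; this text tells all that it offers.
- The arm moves only by the tool play_rows, never from a script. Its argument "motion" is a list that holds one entry, the list of rows, each a list of 6 numbers: the shift along the tool's x, y, z in parts of the range, where 1.0 means 0.8 m, then the turn, a rotation vector about the tool's x, y, z in fractions of the full range, 1 being 180 degrees. In form: [[[dx, dy, dz, wx, wy, wz], ...]]. A call has 1 to 8 rows; each row is the pose to reach, as a shift and turn from the pose commanded when the call began, along the tool's axes at that moment; what a row does not reach only later rows make up. A row lasts 1/12 s, in which the tool goes at most 41.7 mm and 7.16 degrees, less where a joint would pass 70% of its speed; a pose out of reach is approached as far as the arm can. Shift and turn numbers lie between -1 and 1, and a call with a number outside is refused. A call with a gripper value outside its range is refused whole. "fingers" is the finger opening in m, from 0 to 0.087, set as the call begins (left out, the last holds). The fingers move at their own pace and stop on an object; the grip force is fixed at half the most. Time passes only in rows, so rows that repeat a pose let the fingers close. It gives the time, the measured TCP pose, the force, the opening and the grip force at its end, in the units of the state.
- bot.read_state(): the state, without advancing time (a new reading comes with each control period).
- imaging.capture(name): name is "scene" or "top" or "wrist"; returns a dict with "frame" (384x512x3 uint8, red, green, blue), "camera_matrix" (3x3 intrinsics, pixels), "R" (3x3) and "t" (3): a world point X has camera coordinates R X + t. Camera axes: x right, y down, z forward; pixel columns grow to the right and rows downward; lengths in m; the calibration is good to about 2 mm. A picture is of the moment at which its call begins. There is no depth.
- bot.hand_in(): hands the job in; it is judged then, once.
Trained networks look in the newest picture that a camera, given by its name, has taken for a name from the list of things; names that differ only in an ending like _2 or _b are one class to them, and where a whole thing is asked for, a point or a joint stands for the part that bears it (a point fixed in the world has none). Each returns a list of dicts, best first, with "confidence" (0 to 1); they miss things now and then, are a little off and sometimes report something else, mostly with a low value. They report only what shows in the picture. A call takes as long as a camera call.
- finder.recognise(camera, name): "at" ([x, y, z] in m, in world coordinates, good to about 4 mm: the middle of the surface that is visible of it).
- finder.outline_of(camera, name): "pixels" (384x512 bool, what is visible of it).
The state is a dict: "time_s": time; "joint_positions": joint angles; "qvel": joint speeds; "tau": joint torques, N m; "position": TCP position; "tcp_rot": TCP orientation; "force": force on the tool from outside, world axes, zero at the start; "moment": the same for the moment, N m; "opening": opening from 0.0 (shut) to 1.0 (fully open); "grasp_force": force on a finger pad.
Only numpy, scipy, OpenCV 4.12 (cv2) and the standard library are available. Lean on these libraries where they do the work, as an engineer would, in place of code of your own. Each camera call takes 0.05 s, during which the arm holds its last target. There are 200 camera calls.

TASK

Square up the loose corner of the shelf frame: pick up the red carpenter's square, lay it flat on the bench with one leg pressed flush along the inner edge of the screwed-down plate while still clear of the stud, then slide it along the plate into the corner until its other leg has pushed the leaning stud square and lies flush along it. Move the stud with the square only, never with the gripper or arm, and leave everything else on the bench where it is. Finish while holding: end with the square still gripped and pressed firmly into the corner against both timbers.

Things in the scene. Friction and masses are not known exactly. Their poses are not given: they have to be found in the camera images.
- square: Red carpenter's square, flat and loose on the bench, 0.3 to 0.55 kg: an L of two legs, each 220 mm long (outer edge), 25 wide, 20 thick, white graduations, and a diagonal brace 18 mm wide, 20 thick. Origin: the heel (outer corner of the L) on the underside; x along one leg's outer edge, y along the other's, z up. In the corner its x and y lie along the plate's x and y.
- square_brace (a point): Middle of the brace, half way up its thickness, at x = y = 98.5 mm in the square's frame: grip here from above, fingers closing across the brace (along the line to the heel), one finger inside the triangle (room of 94 mm from the brace to the legs' inner corner), the other outside.
- plate: Plate: pale lumber on the bench, 38 mm high, 64 wide, screwed down, immovable. Origin: the frame's inner corner at bench height; x along the plate's inner edge away from the stud (plate fills x -64 to 300, y -64 to 0), y out of that edge, where the stud's inner face must lie, z up.
- stud: Pale lumber, 38 mm high, 64 wide, 280 long, joined end-on to the plate by a loose screw: it swings stiffly about the inner corner (4 N at 200 mm), stays where left, and can be forced up to 3 degrees past square. Origin: that corner; y along its inner face (4 to 280 mm), it fills x -64 to 0. Square: its y parallel to the plate's y; at first its free end leans 15 to 45 mm towards plate x.
- stud_end (a point): Free end of the stud's inner face, at bench height, 280 mm from the inner corner.
- hammer: Hammer lying at the right of the bench, 300 mm long. Leave alone.
- drill: Blue and black cordless drill lying on its side, about 200 by 190 mm, 66 mm high, origin under its motor housing. Leave alone.
- glue: Yellow glue bottle standing beyond the plate, 60 mm across, 190 mm high. Leave alone.
- tape: Yellow tape measure standing beyond the plate, 70 by 42 mm, 62 mm high. Leave alone.
- offcut: Pale offcut of lumber at the left, 110 by 64 by 38 mm. Leave alone.
- pencil: Flat red carpenter's pencil at the left, 160 mm long, 9 mm thick. Leave alone.
- screws: Open yellow tray of brass screws, 130 by 100 mm, 45 mm high. Leave alone.

How it is judged:
By the outcome, as a careful person would: the job done as asked, in the order asked, and still so for the second after the job is handed in, while the arm keeps its last pose, push and grip.
It also fails if it takes over 51 s, if anything falls off the work surface, if the arm or the gripper's body presses on something with over 40 N, if the wrist force passes 120 N, or if a joint passes its speed limit or range.

## Working session

There is one attempt and no reset: what is moved stays moved. The work goes in short steps, Python scripts to look and compute and a tool call to move; the robot and the scene stay as the last step left them, time stands still between calls to the robot, and variables do not carry over. Pictures are saved under pics/ and viewed, at most 10 in all, crops included, and the job is handed in when it is done.

Besides the shell and the picture viewer there is one more tool, called after "Request:" as a command line: name --argument value ..., lists and objects as JSON in quotes. play_rows: Moves the arm, as the interface text tells. Its arguments: {"type":"object","properties":{"motion":{"type":"array"},"fingers":{"type":"number"}},"required":["motion"]}

```bash
mkdir -p pics; cat > h.py <<'E'
from rig import bot, imaging, finder
import numpy as np, cv2
def ray(c,uv,z=0.0):
    K=c["camera_matrix"];R=np.array(c["R"]);t=np.array(c["t"])
    uv=np.atleast_2d(uv).astype(float)
    d=(np.linalg.inv(K)@np.c_[uv,np.ones(len(uv))].T).T@R
    o=-R.T@t
    return o+d*((z-o[2])/d[:,2])[:,None]
def proj(c,X):
    X=np.atleast_2d(X); p=(X@np.array(c["R"]).T+c["t"])@np.array(c["camera_matrix"]).T
    return p[:,:2]/p[:,2:]
E
python3 - <<'E'
from h import *
for n in("top","scene"):
    c=imaging.capture(n); cv2.imwrite(f"pics/{n}0.png",c["frame"][...,::-1])
    print(n,-np.array(c["R"]).T@c["t"])
    for k in("square","square_brace","plate","stud","stud_end","screws","drill","hammer"):
        print(k,[(np.round(r["at"],3),round(r["confidence"],2)) for r in finder.recognise(n,k)[:2]])
s=bot.read_state();print(s["time_s"],s["position"],s["tcp_rot"],s["force"])
E
```

```text
top [0.3052219  0.03062328 1.60401399]
square [(array([0.556, 0.285, 0.019]), 0.63)]
square_brace [(array([0.55 , 0.287, 0.018]), 0.74)]
plate [(array([ 0.644, -0.207,  0.041]), 0.86)]
stud [(array([ 0.478, -0.232,  0.038]), 0.63)]
stud_end [(array([ 0.475, -0.232,  0.04 ]), 0.56)]
screws [(array([0.75 , 0.221, 0.006]), 0.88)]
drill [(array([ 0.652, -0.476,  0.058]), 0.95)]
hammer [(array([ 0.428, -0.516,  0.025]), 0.6), (array([0.605, 0.529, 0.003]), 0.21)]
scene [0.93147787 0.71137794 1.14657437]
square [(array([0.556, 0.291, 0.018]), 0.96)]
square_brace [(array([ 0.497, -0.223,  0.042]), 0.16)]
plate [(array([ 0.651, -0.201,  0.038]), 0.75)]
stud [(array([ 0.495, -0.224,  0.042]), 0.79)]
stud_end [(array([ 0.491, -0.224,  0.039]), 0.64)]
screws [(array([0.753, 0.218, 0.009]), 0.6)]
drill [(array([ 0.666, -0.446,  0.053]), 0.59)]
hammer [(array([ 0.434, -0.515,  0.023]), 0.66)]
0.9 [0.23744753 0.5781024  0.23955967] [[-9.24989601e-01  3.79992419e-01 -2.31800299e-06]
 [ 3.79992419e-01  9.24989601e-01 -1.07335782e-05]
 [-1.93454969e-06 -1.08092718e-05 -1.00000000e+00]] [-0.33242375  0.6923219  -0.5757524 ]
```

View pics/top0.png

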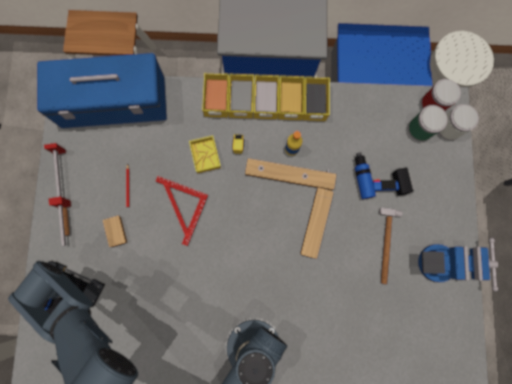

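View pics/scene0.png

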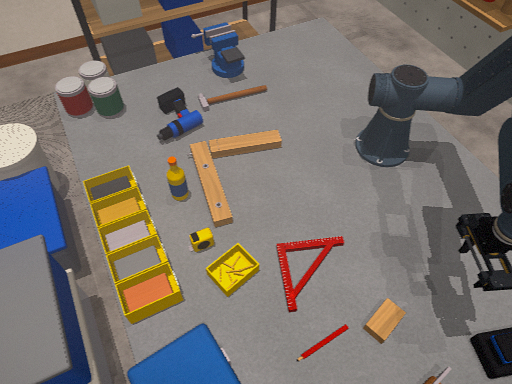

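```bash
cat >> h.py <<'E'
from scipy.optimize import minimize
def prism(poly,h): # list of 3D facets
    b=[np.r_[p,0] for p in poly]; t=[np.r_[p,h] for p in poly]; n=len(poly)
    return [t,b]+[[b[i],b[(i+1)%n],t[(i+1)%n],t[i]] for i in range(n)]
def rect(x0,x1,y0,y1): return [(x0,y0),(x1,y0),(x1,y1),(x0,y1)]
s2=.018/2**.5*1.0
SQ=prism(rect(0,.22,0,.025),.02)+prism(rect(0,.025,0,.22),.02)+prism([(.197+s2-.025,.025),(.197-s2-.025,.025),(.025,.197-s2-.025),(.025,.197+s2-.025)],.02)
PL=prism(rect(-.064,.3,-.064,0),.038)
ST=prism(rect(-.064,0,.004,.28),.038)
def W(p,F):
    c,s=np.cos(p[2]),np.sin(p[2]); M=np.array([[c,-s,0],[s,c,0],[0,0,1]])
    return [np.array(f)@M.T+np.r_[p[:2],0] for f in F]
S=4
def render(c,facets):
    m=np.zeros((384*S,512*S),np.uint8)
    for f in facets:
        cv2.fillPoly(m,[np.round((proj(c,f)+.5)*S*16-8).astype(np.int32)],1,shift=4)
    return cv2.resize(m.astype(np.float32),(512,384),interpolation=cv2.INTER_AREA)
def fit(cams,masks,model,p0,steps):
    m=[cv2.GaussianBlur(k.astype(np.float32),(0,0),1.2) for k in masks]
    def cost(p): return sum(np.abs(cv2.GaussianBlur(render(c,model(p)),(0,0),1.2)-k).sum()/k.sum() for c,k in zip(cams,m))
    p0=np.array(p0,float)
    for sc in (1,.3):
        sim=np.vstack([p0]+[p0+sc*np.eye(len(p0))[i]*steps[i] for i in range(len(p0))])
        r=minimize(cost,p0,method="Nelder-Mead",options=dict(initial_simplex=sim,xatol=1e-5,fatol=1e-5,maxiter=250)); p0=r.x
    return p0,r.fun
def red(c):
    f=c["frame"].astype(int); return (f[...,0]>90)&(f[...,0]>1.8*f[...,1])&(f[...,0]>1.8*f[...,2])
def frame(p): return W(p[:3],PL)+W(np.r_[p[:2],p[2]+p[3]],ST)
E
sed -i 's/(.197+s2-.025,.025),(.197-s2-.025,.025),(.025,.197-s2-.025),(.025,.197+s2-.025)/(.172+s2,.025),(.172-s2,.025),(.025,.172-s2),(.025,.172+s2)/' h.py
python3 - <<'E'
from h import *
cs={n:imaging.capture(n) for n in("top","scene")}
def om(n,k):
    r=finder.outline_of(n,k); print(n,k,[(round(x["confidence"],2),int(x["pixels"].sum())) for x in r[:2]]); return r[0]["pixels"]
sq={n:om(n,"square") for n in cs}; fr={n:om(n,"plate")|om(n,"stud") for n in cs}
g=.575,.24,np.pi/2+.0
h=ray(cs["top"],[(207,197),(158,180),(318,187),(247,180)],.02)
print(h)
a=np.arctan2(*(h[1]-h[0])[[1,0]])
b=np.arctan2(*(h[3]-h[2])[[1,0]])
for sets in(("top",),("scene",),("top","scene")):
    C=[cs[n] for n in sets]
    p,v=fit(C,[sq[n] for n in sets],lambda p:W(p,SQ),[*h[0,:2],a],[.02,.02,.1]); print("sq",sets,p.round(4),np.degrees(p[2]).round(2),v)
    q,v=fit(C,[fr[n] for n in sets],frame,[*h[2,:2],b,-.1],[.02,.02,.05,.1]); print("fr",sets,q.round(4),np.degrees(q[2:]).round(2),v)
np.save("p.npy",p);np.save("q.npy",q)
c=cs["scene"]; im=cv2.resize(c["frame"][...,::-1],None,fx=4,fy=4,interpolation=cv2.INTER_CUBIC)
for f in W(p,SQ)[::6]+W(p,SQ)[:1]+[frame(q)[0],frame(q)[6]]: cv2.polylines(im,[np.int32((proj(c,f)+.5)*4)],True,(255,255,0),1)
cv2.imwrite("pics/fit.png",cv2.resize(im[480:1280,640:1440],None,fx=.75,fy=.75))
E
```

```text
top square [(0.82, 858), (0.54, 1106)]
scene square [(0.61, 1596)]
top plate [(0.92, 2867)]
top stud [(0.85, 1099)]
scene plate [(0.58, 2995)]
scene stud [(0.67, 1302)]
[[ 0.57162011  0.20645594  0.02      ]
 [ 0.63478277  0.40681399  0.02      ]
 [ 0.627129   -0.24051759  0.02      ]
 [ 0.64663568  0.04833653  0.02      ]]
sq ('top',) [0.5849 0.2043 1.2503] 71.64 0.18474481999874115
fr ('top',) [ 0.6268 -0.2368  1.4234 -0.0858] [81.56 -4.91] 0.03752883896231651
sq ('scene',) [0.5859 0.2031 1.239 ] 70.99 0.06908237189054489
fr ('scene',) [ 0.6312 -0.2386  1.4267 -0.0992] [81.75 -5.68] 0.030941570177674294
sq ('top', 'scene') [0.584  0.2031 1.234 ] 70.7 0.2779466509819031
fr ('top', 'scene') [ 0.6293 -0.2387  1.4259 -0.0961] [81.7 -5.5] 0.10480500012636185
```

View pics/fit.png

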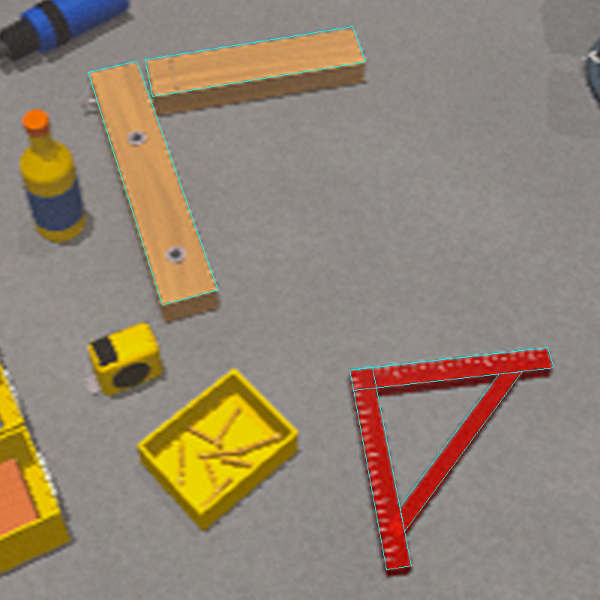

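The overlay lies on the timbers and the square. The square's heel is at (0.585, 0.203), turned 71°. The frame's inner corner is at (0.630, -0.239), turned 81.7°, and the stud leans about 5.5°. Next I move above the brace.

Careful with the scale: shifts go in shares of 0.8 m and turns go in shares of 180 degrees. That gives: -0.295 m / 0.8 = -0.3688, -0.12 m / 0.8 = -0.15, -48.3 degrees / 180 = -0.2683.

Request:
play_rows --motion '[[[-0.05,-0.0163,0.0125,0,0,-0.0333],[-0.1,-0.0338,0.025,0,0,-0.0667],[-0.15,-0.05,0.05,0,0,-0.1],[-0.1938,-0.0663,0.0625,0,0,-0.1333],[-0.2375,-0.0813,0.075,0,0,-0.1667],[-0.2813,-0.0963,0.0938,0,0,-0.2],[-0.325,-0.11,0.1063,0,0,-0.2333],[-0.3688,-0.125,0.1188,0,0,-0.2683]]]' --fingers 0.065

```text
time_s: 1.97
position: [0.4736, 0.3721, 0.1439]
tcp_rot: [[-0.897, -0.442, -0.0], [-0.442, 0.897, 0.0], [0.0, 0.0, -1.0]]
force: [0.4, -0.3, -0.5]
opening: 0.749
grasp_force: 0.0
```

In the tool's units: -0.064 m / 0.8 = -0.08, -0.032 m / 0.8 = -0.04.

Request:
play_rows --motion '[[[-0.0163,-0.04,0.0125,0,0,0],[-0.0325,-0.08,0.025,0,0,0],[-0.0325,-0.08,0.0313,0,0,0],[-0.0325,-0.08,0.0313,0,0,0]]]'

```text
time_s: 2.3
position: [0.5247, 0.3255, 0.1182]
tcp_rot: [[-0.901, -0.434, -0.002], [-0.434, 0.901, -0.001], [0.002, 0.0, -1.0]]
force: [-0.5, -0.2, -0.5]
opening: 0.748
grasp_force: 0.0
```

```bash
python3 - <<'E'
from h import *
c=imaging.capture("wrist"); s=bot.read_state(); print(s["position"],s["time_s"])
p=np.load("p.npy"); im=c["frame"][...,::-1].copy()
for a,col in(([.5855,.2035,np.radians(71)],(255,255,0)),(p,(0,255,0))):
  for f in W(np.array(a),SQ)[::6]: cv2.polylines(im,[np.int32(proj(c,f))],True,col,1)
cv2.imwrite("pics/w1.png",im)
try: print(fit([c],[red(c)],lambda p:W(p,SQ),[.5855,.2035,1.239],[.01,.01,.05]))
except Exception as e: print(e)
E
```

```text
[0.52351147 0.32663024 0.11876612] 2.35
(array([0.58648881, 0.20279093, 1.23928454]), np.float64(0.38291460275650024))
```

View pics/w1.png

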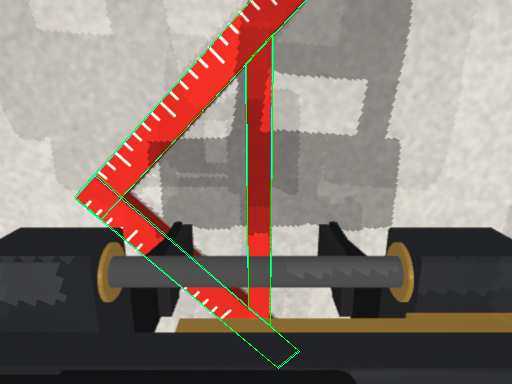

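The wrist view shows the fitted outline lying on the square, with the brace (column 260) centred between the fingers (180 and 330). Next I descend and grip.

In the tool's units: 0.099 m / 0.8 = 0.1238, 0.09 m / 0.8 = 0.1125.

Request:
play_rows --motion '[[[0,0,0.0375,0,0,0],[0,0,0.0688,0,0,0],[0,0,0.0938,0,0,0],[0,0,0.1125,0,0,0],[0,0,0.1238,0,0,0],[0,0,0.1238,0,0,0],[0,0,0.1238,0,0,0]]]'

```text
time_s: 2.93
position: [0.5232, 0.3283, 0.0209]
tcp_rot: [[-0.898, -0.439, -0.0], [-0.439, 0.898, 0.0], [-0.0, 0.0, -1.0]]
force: [-0.1, 0.5, -0.1]
opening: 0.749
grasp_force: 0.0
```

Request:
play_rows --motion '[[[0,0,0,0,0,0],[0,0,0,0,0,0],[0,0,0,0,0,0],[0,0,0,0,0,0],[0,0,0,0,0,0],[0,0,0,0,0,0],[0,0,0,0,0,0],[0,0,0,0,0,0]]]' --fingers 0.0

```text
time_s: 3.6
position: [0.5238, 0.3273, 0.0206]
tcp_rot: [[-0.899, -0.438, -0.0], [-0.438, 0.899, 0.0], [0.0, 0.0, -1.0]]
force: [-0.4, -0.8, 0.2]
opening: 0.228
grasp_force: 0.0
```

Request:
play_rows --motion '[[[0,0,0,0,0,0],[0,0,0,0,0,0],[0,0,0,0,0,0],[0,0,0,0,0,0]]]'

```text
time_s: 3.93
position: [0.5237, 0.3274, 0.0205]
tcp_rot: [[-0.899, -0.438, -0.0], [-0.438, 0.899, -0.0], [0.0, 0.0, -1.0]]
force: [0.1, -0.1, 1.1]
opening: 0.205
grasp_force: 30.0
```

In the tool's units: -0.11 m / 0.8 = -0.1375, -0.05 m / 0.8 = -0.0625, -10.7 degrees / 180 = -0.0594.

Request:
play_rows --motion '[[[0,0,-0.0125,0,0,0],[0,0,-0.0313,0,0,0],[0,0,-0.05,0,0,0],[0,0,-0.0625,0,0,-0.0111],[0.0125,-0.025,-0.0625,0,0,-0.0222],[0.025,-0.0563,-0.0625,0,0,-0.0333],[0.0438,-0.0938,-0.0625,0,0,-0.05],[0.0625,-0.1375,-0.0625,0,0,-0.0594]]]'

```text
time_s: 4.6
position: [0.5256, 0.2064, 0.0704]
tcp_rot: [[-0.799, -0.601, -0.002], [-0.601, 0.799, 0.0], [0.001, 0.001, -1.0]]
force: [0.6, 0.5, -5.4]
opening: 0.204
grasp_force: 30.0
```

Request:
play_rows --motion '[[[0.0213,-0.0313,0,0,0,0],[0.0463,-0.0675,0,0,0,0],[0.075,-0.1088,0,0,0,0],[0.1038,-0.15,0,0,0,0],[0.1325,-0.1925,0,0,0,0],[0.1575,-0.2288,0,0,0,0],[0.175,-0.255,0,0,0,0],[0.1855,-0.2696,0,0,0,0]]]'

```text
time_s: 5.27
position: [0.5368, -0.0586, 0.0705]
tcp_rot: [[-0.804, -0.595, -0.0], [-0.595, 0.804, -0.001], [0.0, -0.0, -1.0]]
force: [0.5, -0.3, -4.5]
opening: 0.204
grasp_force: 30.0
```

In the tool's units: 0.028 m / 0.8 = 0.035, 0.015 m / 0.8 = 0.0188.

Request:
play_rows --motion '[[[0,0,0.0188,0,0,0],[0,0,0.035,0,0,0],[0,0,0.035,0,0,0],[0,0,0.035,0,0,0]]]'

```text
time_s: 5.6
position: [0.5354, -0.0548, 0.0419]
tcp_rot: [[-0.802, -0.597, -0.003], [-0.597, 0.802, 0.001], [0.002, 0.003, -1.0]]
force: [0.7, 0.4, -5.9]
opening: 0.205
grasp_force: 30.0
```

```bash
cat > look.py <<'E'
from h import *
import sys
s=bot.read_state(); z=s["position"][2]-.0205
cs={n:imaging.capture(n) for n in("scene","wrist","top")}
q=np.load("q.npy")
def Wz(p): return [f+np.r_[0,0,z] for f in W(p,SQ)]
yaw=np.arctan2(s["tcp_rot"][1][1],s["tcp_rot"][0][1]); a=yaw-np.pi/4
c,sn=np.cos(yaw),np.sin(yaw); p0=[s["position"][0]-.1393*c,s["position"][1]-.1393*sn,a]
print("nominal",np.round(p0[:2],4),np.degrees(a).round(2),"z",z.round(4),"t",s["time_s"])
for n in("scene","wrist"):
    C=cs[n]; v=cv2.dilate(np.uint8(render(C,Wz(p0))>0),np.ones((25,25)))
    p,val=fit([C],[red(C)&(v>0)],Wz,p0,[.005,.005,.03])
    e=np.array([np.cos(q[2]),np.sin(q[2])]); d=p[:2]-q[:2]
    print(n,p.round(4),np.degrees(p[2]).round(2),"plate xy",d@e,-d[0]*e[1]+d[1]*e[0],"rel ang",np.degrees(p[2]-q[2]).round(2),val.round(3))
C=cs[sys.argv[2] if len(sys.argv)>2 else "scene"]; cv2.imwrite(f"pics/{sys.argv[1]}.png",C["frame"][...,::-1])
E
python3 look.py a1 wrist
```

```text
nominal [ 0.6185 -0.1665] 81.65 z 0.0214 t 5.6
scene [ 0.6185 -0.1652  1.4275] 81.79 plate xy 0.07116463872802685 0.0212680605580887 rel ang 0.09 0.784
wrist [ 0.6208 -0.1662  1.4208] 81.4 plate xy 0.0704551668668603 0.018851354658301806 rel ang -0.3 0.536
```

View pics/a1.png

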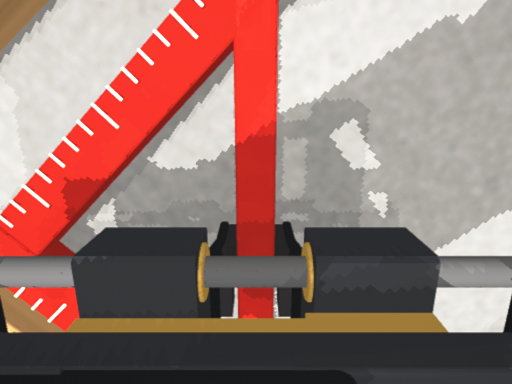

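The square is held level, parallel to the plate and about 20 mm off it. Next I set it down and approach the plate.

In the tool's units: 0.0225 m / 0.8 = 0.0281, 0.022 m / 0.8 = 0.0275.

Request:
play_rows --motion '[[[0,0,0.0125,0,0,0],[0,0,0.0225,0,0,0],[0,0,0.0275,0,0,0],[0,0,0.0281,0,0,0],[0,0,0.0281,0,0,0]]]'

```text
time_s: 6.17
position: [0.5364, -0.0547, 0.0204]
tcp_rot: [[-0.802, -0.598, -0.001], [-0.598, 0.802, 0.0], [0.0, 0.0, -1.0]]
force: [-1.5, 1.5, 3.5]
opening: 0.201
grasp_force: 30.0
```

In the tool's units: -0.011 m / 0.8 = -0.0138, -0.01 m / 0.8 = -0.0125.

Request:
play_rows --motion '[[[-0.005,-0.005,0,0,0,0],[-0.01,-0.01,0,0,0,0],[-0.0125,-0.0125,0,0,0,0],[-0.0138,-0.0138,0,0,0,0],[-0.0138,-0.0138,0,0,0,0]]]'

```text
time_s: 6.58
position: [0.5486, -0.0562, 0.0203]
tcp_rot: [[-0.802, -0.597, -0.008], [-0.597, 0.802, 0.002], [0.005, 0.006, -1.0]]
force: [-7.2, 1.9, 8.0]
opening: 0.204
grasp_force: 30.0
```

In the tool's units: -0.002 m / 0.8 = -0.0025, -0.0015 m / 0.8 = -0.0019.

Request:
play_rows --motion '[[[-0.0013,-0.0013,-0.0006,0,0,0],[-0.0019,-0.0019,-0.0006,0,0,0],[-0.0025,-0.0025,-0.0006,0,0,0],[-0.0025,-0.0025,-0.0006,0,0,0]]]'

```text
time_s: 6.92
position: [0.5543, -0.0576, 0.0203]
tcp_rot: [[-0.802, -0.597, -0.002], [-0.597, 0.802, 0.0], [0.001, 0.001, -1.0]]
force: [-3.5, -0.3, -0.5]
opening: 0.205
grasp_force: 30.0
```

```bash
python3 look.py a2 scene; python3 -c "
from h import *
s=bot.read_state();print(s['position'],s['force'],s['moment'])"
```

```text
nominal [ 0.6375 -0.1693] 81.68 z -0.0002 t 6.9167
scene [ 0.6362 -0.1671  1.4235] 81.56 plate xy 0.07177003125842224 0.0034704545011643795 rel ang -0.14 0.906
wrist [ 0.6389 -0.1689  1.4202] 81.37 plate xy 0.07043125506950722 0.0005363216042983156 rel ang -0.33 0.533
[ 0.55432255 -0.05757205  0.0203349 ] [-2.41301225  0.0199521  -0.86960778] [ 1.46180496e-01  6.20631784e-01 -2.73204099e-05]
```

View pics/a2.png

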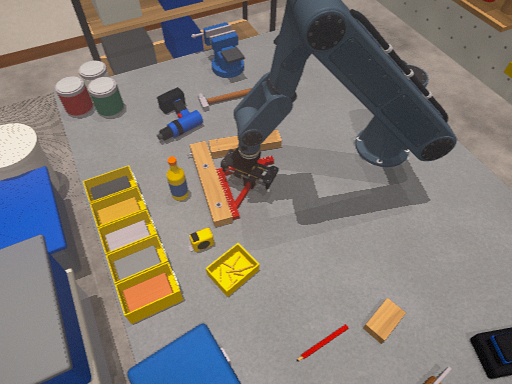

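The scene shows the square's leg almost on the plate's inner edge (around (225,190)), and clear of the stud. Next I press in.

In the tool's units: -0.003 m / 0.8 = -0.0038, -0.002 m / 0.8 = -0.0025.

Request:
play_rows --motion '[[[-0.0013,-0.0013,0,0,0,0],[-0.0025,-0.0025,0,0,0,0],[-0.0038,-0.0038,0,0,0,0],[-0.0038,-0.0038,0,0,0,0]]]'

```text
time_s: 7.4
position: [0.5568, -0.058, 0.0203]
tcp_rot: [[-0.802, -0.598, -0.006], [-0.598, 0.802, 0.001], [0.004, 0.004, -1.0]]
force: [-6.2, -0.4, 1.8]
opening: 0.206
grasp_force: 30.0
```

Request:
play_rows --motion '[[[-0.0006,-0.0006,0,0,0,0],[-0.0013,-0.0013,0,0,0,0],[-0.0013,-0.0013,0,0,0,0]]]'

```text
time_s: 7.65
position: [0.5568, -0.0579, 0.0203]
tcp_rot: [[-0.801, -0.598, -0.008], [-0.598, 0.801, 0.001], [0.006, 0.006, -1.0]]
force: [-9.4, -0.9, 3.9]
opening: 0.205
grasp_force: 30.0
```

In the tool's units: -0.002 m / 0.8 = -0.0025, -0.001 m / 0.8 = -0.0013.

Request:
play_rows --motion '[[[-0.0013,-0.0013,0,0,0,0],[-0.0025,-0.0025,0,0,0,0],[-0.0025,-0.0025,0,0,0,0],[-0.0025,-0.0025,0,0,0,0]]]'

```text
time_s: 7.98
position: [0.5569, -0.0579, 0.0203]
tcp_rot: [[-0.801, -0.599, -0.014], [-0.599, 0.801, 0.002], [0.01, 0.01, -1.0]]
force: [-13.3, -1.5, 8.1]
opening: 0.2
grasp_force: 30.1
```

```bash
cat > st.py <<'E'
from h import *
s=bot.read_state();R=np.array(s["tcp_rot"]);q=np.load("q.npy")
e=np.array([np.cos(q[2]),np.sin(q[2])]);f=np.array([-e[1],e[0]]);d=np.array(s["position"])[:2]-q[:2];F=np.array(s["force"])
print(s["time_s"],"tcp plate xy",(d@e).round(4),(d@f).round(4),"yaw",np.degrees(np.arctan2(R[1,1],R[0,1])).round(2)-45,"tilt",R[:2,2].round(4),"F ex,ey,z",(F[:2]@e).round(1),(F[:2]@f).round(1),F[2].round(1),"M",np.round(s["moment"],2))
E
python3 st.py; python3 look.py a3 wrist
```

```text
7.9833 tcp plate xy 0.1684 0.0977 yaw 81.77 tilt [-0.0137  0.0023] F ex,ey,z -3.5 12.9 8.1 M [-0.28  2.1  -0.04]
nominal [ 0.6403 -0.1695] 81.77 z -0.0002 t 7.9833
scene [ 0.6406 -0.1677  1.4359] 82.27 plate xy 0.07188320826811295 -0.0010207074961899928 rel ang 0.57 0.996
wrist [ 0.6417 -0.169   1.4241] 81.6 plate xy 0.07075241791835658 -0.0022742429978456595 rel ang -0.1 0.53
```

View pics/a3.png

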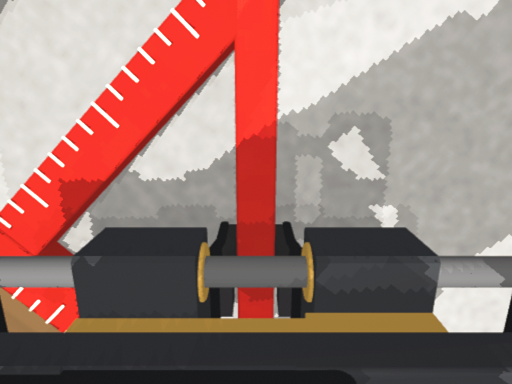

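The wrist view shows the plate leg touching the plate (bottom-left, around (35,320)), with a clear gap to the stud. I correct the small tilt and start sliding.

In the tool's units: -0.65 degrees / 180 = -0.0036.

Request:
play_rows --motion '[[[0,0,0,0.0014,-0.0019,0],[0,0,0,0.0028,-0.0036,0],[0,0,0,0.0028,-0.0036,0],[0,0,0,0.0028,-0.0036,0]]]'

```text
time_s: 8.47
position: [0.5568, -0.0579, 0.0203]
tcp_rot: [[-0.801, -0.599, 0.0], [-0.599, 0.801, 0.002], [-0.002, 0.002, -1.0]]
force: [-12.6, -1.0, 9.3]
opening: 0.208
grasp_force: 30.0
```

```bash
python3 st.py
```

```text
8.4667 tcp plate xy 0.1684 0.0978 yaw 81.76 tilt [0.0002 0.0024] F ex,ey,z -2.8 12.3 9.3 M [-0.24  2.47  0.  ]
```

In the tool's units: -0.015 m / 0.8 = -0.0188, -0.013 m / 0.8 = -0.0163.

Request:
play_rows --motion '[[[0.0013,-0.0013,0,0,0,0],[0.0038,-0.0038,0,0,0,0],[0.0063,-0.0063,0,0,0,0],[0.0088,-0.0088,0,0,0,0],[0.0113,-0.0113,0,0,0,0],[0.0138,-0.0138,0,0,0,0],[0.0163,-0.0163,0,0,0,0],[0.0188,-0.0188,0,0,0,0]]]'

```text
time_s: 9.13
position: [0.5544, -0.0739, 0.0203]
tcp_rot: [[-0.803, -0.596, 0.001], [-0.596, 0.803, 0.009], [-0.006, 0.006, -1.0]]
force: [-7.8, 16.9, 9.3]
opening: 0.202
grasp_force: 30.0
```

```bash
python3 st.py
```

```text
9.1333 tcp plate xy 0.1522 0.0979 yaw 81.62 tilt [0.0014 0.009 ] F ex,ey,z 15.6 10.1 9.3 M [2.81 1.44 0.13]
```

In the tool's units: -0.014 m / 0.8 = -0.0175, -0.006 m / 0.8 = -0.0075.

Request:
play_rows --motion '[[[0.0025,-0.0025,-0.0005,0,0,0],[0.005,-0.005,-0.0008,0,0,0],[0.0075,-0.0075,-0.0008,0,0,0],[0.01,-0.01,-0.0008,0,0,0],[0.0125,-0.0125,-0.0008,0,0,0],[0.015,-0.015,-0.0008,0,0,0],[0.0175,-0.0175,-0.0008,0,0,0],[0.0175,-0.0175,-0.0008,0,0,0]]]'

```text
time_s: 9.8
position: [0.5514, -0.0945, 0.0203]
tcp_rot: [[-0.803, -0.597, 0.001], [-0.597, 0.802, 0.008], [-0.006, 0.006, -1.0]]
force: [-8.4, 12.2, 6.0]
opening: 0.202
grasp_force: 30.0
```

```bash
python3 st.py;  python3 look.py a4 wrist
```

```text
9.8 tcp plate xy 0.1314 0.0979 yaw 81.63 tilt [0.0009 0.0083] F ex,ey,z 10.9 10.0 6.0 M [2.01 1.52 0.03]
nominal [ 0.6345 -0.2063] 81.63 z -0.0002 t 9.8
scene [ 0.6341 -0.2051  1.4422] 82.63 plate xy 0.033955174713235274 0.00010781745996498761 rel ang 0.93 1.026
wrist [ 0.6362 -0.2055  1.4216] 81.45 plate xy 0.03384646861560514 -0.002059922265982536 rel ang -0.25 0.533
```

View pics/a4.png

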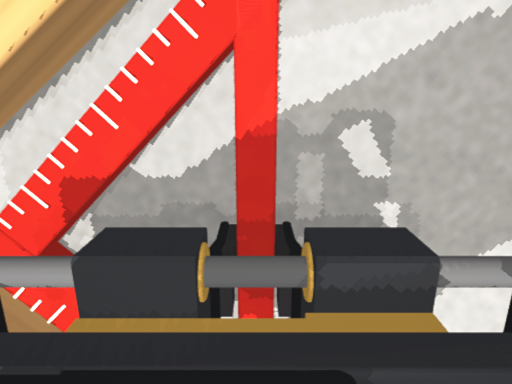

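The stud is approaching at top-left, with a gap of about 12 mm, and the plate leg is still flush. I keep sliding.

In the tool's units: -0.014 m / 0.8 = -0.0175, -0.008 m / 0.8 = -0.01, 0.4 degrees / 180 = 0.0022.

Request:
play_rows --motion '[[[0.0025,-0.0025,0,0.0011,0.0008,0],[0.005,-0.005,0,0.0022,0.0017,0],[0.0075,-0.0075,0,0.0022,0.0017,0],[0.01,-0.01,0,0.0022,0.0017,0],[0.0125,-0.0125,0,0.0022,0.0017,0],[0.015,-0.015,0,0.0022,0.0017,0],[0.0175,-0.0175,0,0.0022,0.0017,0],[0.0175,-0.0175,0,0.0022,0.0017,0]]]'

```text
time_s: 10.62
position: [0.5486, -0.1133, 0.0203]
tcp_rot: [[-0.803, -0.596, 0.001], [-0.596, 0.803, 0.001], [-0.001, 0.0, -1.0]]
force: [-7.4, 14.6, 5.7]
opening: 0.201
grasp_force: 30.0
```

```bash
python3 st.py
```

```text
10.6167 tcp plate xy 0.1124 0.0979 yaw 81.58 tilt [0.0009 0.001 ] F ex,ey,z 13.4 9.4 5.7 M [2.75 1.41 0.06]
```

In the tool's units: -0.007 m / 0.8 = -0.0088, -0.001 m / 0.8 = -0.0013.

Request:
play_rows --motion '[[[0.0013,-0.0013,0,0,0,0],[0.0025,-0.0025,0,0,0,0],[0.0038,-0.0038,0,0,0,0],[0.005,-0.005,0,0,0,0],[0.0063,-0.0063,0,0,0,0],[0.0075,-0.0075,0,0,0,0],[0.0088,-0.0088,0,0,0,0],[0.0088,-0.0088,0,0,0,0]]]'

```text
time_s: 11.28
position: [0.5472, -0.1227, 0.0203]
tcp_rot: [[-0.803, -0.596, 0.001], [-0.596, 0.803, 0.001], [-0.002, 0.001, -1.0]]
force: [-6.0, 15.0, 5.8]
opening: 0.202
grasp_force: 30.0
```

```bash
python3 st.py; python3 look.py a5 wrist; python3 - <<'E'
from h import *
E
```

```text
11.2833 tcp plate xy 0.1029 0.098 yaw 81.6 tilt [0.0009 0.0013] F ex,ey,z 14.0 8.1 5.8 M [2.84 1.41 0.13]
nominal [ 0.6302 -0.2346] 81.6 z -0.0002 t 11.2833
scene [ 0.6293 -0.232   1.4323] 82.07 plate xy 0.00656787621652054 0.0009667276201418915 rel ang 0.37 0.942
wrist [ 0.6318 -0.234   1.4218] 81.46 plate xy 0.004963089544716044 -0.001860301840790219 rel ang -0.24 0.53
```

View pics/a5.png

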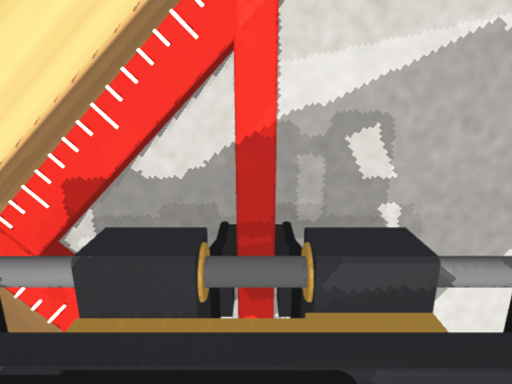

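The stud's face is nearly parallel to the square's leg, with about 4–6 mm left. I close in slowly.

In the tool's units: -0.003 m / 0.8 = -0.0038, -0.0025 m / 0.8 = -0.0031.

Request:
play_rows --motion '[[[0.0006,-0.0006,0,0,0,0],[0.0013,-0.0013,0,0,0,0],[0.0019,-0.0019,0,0,0,0],[0.0025,-0.0025,0,0,0,0],[0.0031,-0.0031,0,0,0,0],[0.0038,-0.0038,0,0,0,0],[0.0038,-0.0038,0,0,0,0]]]'

```text
time_s: 12.02
position: [0.5466, -0.1268, 0.0203]
tcp_rot: [[-0.803, -0.596, 0.001], [-0.596, 0.803, 0.001], [-0.002, 0.001, -1.0]]
force: [-6.9, 14.7, 6.3]
opening: 0.205
grasp_force: 30.0
```

```bash
python3 st.py
```

```text
12.0167 tcp plate xy 0.0987 0.098 yaw 81.6 tilt [0.0009 0.0015] F ex,ey,z 13.5 8.9 6.3 M [2.87 1.32 0.02]
```

Request:
play_rows --motion '[[[0.0006,-0.0006,0,0,0,0],[0.0013,-0.0013,0,0,0,0],[0.0019,-0.0019,0,0,0,0],[0.0019,-0.0019,0,0,0,0]]]'

```text
time_s: 12.35
position: [0.5463, -0.1285, 0.0203]
tcp_rot: [[-0.803, -0.596, 0.001], [-0.596, 0.803, 0.002], [-0.002, 0.001, -1.0]]
force: [-5.4, 17.4, 6.2]
opening: 0.207
grasp_force: 30.0
```

```bash
python3 st.py
```

```text
12.35 tcp plate xy 0.0971 0.098 yaw 81.58 tilt [0.0009 0.0021] F ex,ey,z 16.4 7.9 6.2 M [3.06 1.23 0.08]
```

Force is starting to rise. I keep pressing in small steps, along both directions.

In the tool's units: -0.002 m / 0.8 = -0.0025, -0.001 m / 0.8 = -0.0013.

Request:
play_rows --motion '[[[0.0006,-0.0006,0,0,0,0],[0.0013,-0.0013,0,0,0,0],[0.0019,-0.0019,0,0,0,0],[0.0025,-0.0025,0,0,0,0],[0.0025,-0.0025,0,0,0,0]]]'

```text
time_s: 12.77
position: [0.5461, -0.1287, 0.0203]
tcp_rot: [[-0.804, -0.595, 0.001], [-0.595, 0.804, 0.005], [-0.004, 0.004, -1.0]]
force: [-3.0, 25.8, 6.2]
opening: 0.201
grasp_force: 30.0
```

```bash
python3 st.py
```

```text
12.7667 tcp plate xy 0.0968 0.0981 yaw 81.52 tilt [0.0011 0.0054] F ex,ey,z 25.1 6.7 6.2 M [4.42 0.62 0.15]
```

In the tool's units: -0.003 m / 0.8 = -0.0038, -0.001 m / 0.8 = -0.0013.

Request:
play_rows --motion '[[[0,-0.0013,0,0,0,0],[0,-0.0025,0,0,0,0],[0,-0.0038,0,0,0,0],[0,-0.0038,0,0,0,0]]]'

```text
time_s: 13.1
position: [0.5461, -0.1289, 0.0203]
tcp_rot: [[-0.804, -0.594, -0.003], [-0.594, 0.804, 0.009], [-0.003, 0.009, -1.0]]
force: [-5.4, 30.8, 9.6]
opening: 0.205
grasp_force: 30.0
```

```bash
python3 st.py
```

```text
13.1 tcp plate xy 0.0966 0.0981 yaw 81.47 tilt [-0.003   0.0091] F ex,ey,z 29.7 9.8 9.6 M [5.31 0.81 0.05]
```

In the tool's units: -0.003 m / 0.8 = -0.0038, -0.001 m / 0.8 = -0.0013, 0.5 degrees / 180 = 0.0028.

Request:
play_rows --motion '[[[-0.0013,0,0,0.0011,0.0006,-0.0006],[-0.0025,-0.0006,0,0.0022,0.0008,-0.0014],[-0.0038,-0.0013,0,0.0028,0.0008,-0.0022],[-0.0038,-0.0013,0,0.0028,0.0008,-0.0022],[-0.0038,-0.0013,0,0.0028,0.0008,-0.0022]]]'

```text
time_s: 13.52
position: [0.5462, -0.1287, 0.0203]
tcp_rot: [[-0.8, -0.6, -0.006], [-0.6, 0.8, 0.0], [0.004, 0.004, -1.0]]
force: [-11.4, 24.8, 14.4]
opening: 0.203
grasp_force: 30.0
```

```bash
python3 st.py
```

```text
13.5167 tcp plate xy 0.0968 0.098 yaw 81.88 tilt [-0.0056  0.0003] F ex,ey,z 22.9 14.9 14.4 M [ 4.52  1.93 -0.19]
```

In the tool's units: -0.0008 m / 0.8 = -0.001, -0.0007 m / 0.8 = -0.0009, -0.25 degrees / 180 = -0.0014.

Request:
play_rows --motion '[[[-0.0005,-0.0005,-0.0005,0.0011,-0.0014,0.0006],[-0.001,-0.001,-0.0009,0.0011,-0.0014,0.0006],[-0.001,-0.001,-0.0009,0.0011,-0.0014,0.0006],[-0.001,-0.001,-0.0009,0.0011,-0.0014,0.0006]]]'

```text
time_s: 13.85
position: [0.5462, -0.1287, 0.0203]
tcp_rot: [[-0.801, -0.599, -0.003], [-0.599, 0.801, 0.001], [0.002, 0.002, -1.0]]
force: [-12.8, 24.4, 10.3]
opening: 0.205
grasp_force: 30.0
```

```bash
python3 st.py; python3 - <<'E'
from h import *
cs={n:imaging.capture(n) for n in("scene","top","wrist")}
q=np.load("q.npy")
for n in("scene","top"):
    o=finder.outline_of(n,"stud"); print(n,[(r["confidence"],int(r["pixels"].sum())) for r in o[:2]])
def crop(n,x,y,w,h,k):
    c=cs[n]; im=cv2.resize(c["frame"][y:y+h,x:x+w,::-1],None,fx=k,fy=k,interpolation=cv2.INTER_CUBIC)
    return im
a=crop("scene",170,110,130,130,4)
cv2.imwrite("pics/end.png",np.hstack([a[:384],0*a[:384,:4]])) 
w=cs["wrist"]["frame"][...,::-1]
b=cv2.resize(w[:384,:250],None,fx=1.35,fy=1.35)
H=max(a.shape[0],b.shape[0]); pad=lambda i:np.vstack([i,np.zeros((H-i.shape[0],i.shape[1],3),np.uint8)])
m=np.hstack([pad(a)[:, :450],pad(b)]); cv2.imwrite("pics/end.png",m[:600,:800]); print(m.shape)
E
```

```text
13.85 tcp plate xy 0.0968 0.0981 yaw 81.81 tilt [-0.0027  0.0009] F ex,ey,z 22.3 16.2 10.3 M [ 4.3   2.21 -0.15]
scene [(0.84, 542), (0.51, 256)]
top [(0.91, 755)]
(520, 788, 3)
```

View pics/end.png

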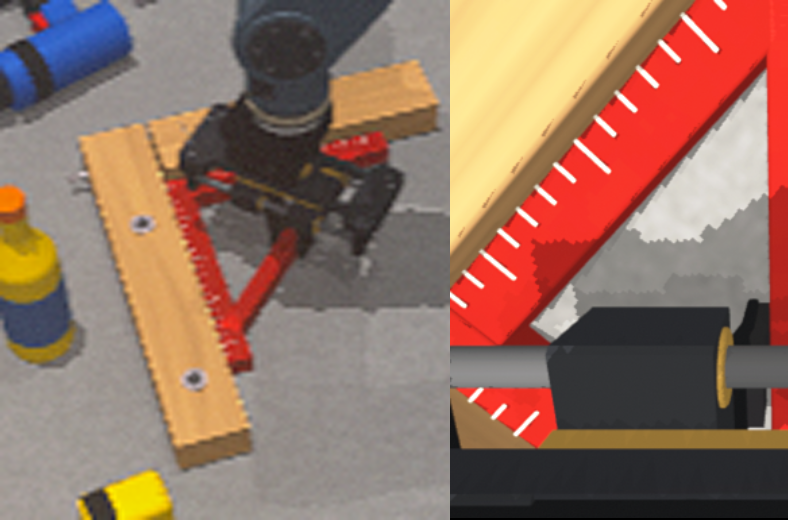

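The left half shows both legs lying along the timbers. In the wrist view on the right, the stud face stripe runs parallel to the square's edge. I check the angle between them numerically before handing in.

```bash
python3 - <<'E'
from h import *
c=imaging.capture("wrist"); f=c["frame"].astype(int); r=red(c)
sat_b=f[...,2]
L={"sq":[], "st":[]}
for v in range(15,185,3):
    row=f[v]; rr=np.where(r[v])[0]
    if not len(rr): continue
    u=rr[0]
    L["sq"].append((u-.5,v))
    g=row[:u,0].astype(float)  # light top -> darker face
    br=np.where(g>200)[0]
    if len(br) and br[-1]<u-3 and br[-1]>3: L["st"].append((br[-1]+.5,v))
for k,z in(("sq",.02),("st",.038)):
    P=ray(c,np.array(L[k]),z)[:,:2]
    vx,vy,x0,y0=cv2.fitLine(np.float32(P),cv2.DIST_HUBER,0,.01,.01).ravel()
    n=np.array([vy,-vx]); print(k,len(P),"ang",round(np.degrees(np.arctan2(vy,vx))%180-90,2),"offset",np.round((P.mean(0)-0)@n,4), "sd",np.std((P-[x0,y0])@n).round(5), P[0].round(4),P[-1].round(4),n.round(3))
s=bot.read_state();print(s["time_s"],s["force"])
E
python3 st.py
```

```text
sq 57 ang 81.51 offset 0.1436 sd 0.00055 [ 0.4843 -0.2176] [ 0.5793 -0.2316] [-0.148 -0.989]
st 46 ang 81.57 offset 0.1447 sd 7e-05 [ 0.4901 -0.2189] [ 0.5717 -0.231 ] [-0.147 -0.989]
14.15 [-13.04826788  23.83330036   9.64551126]
14.15 tcp plate xy 0.0968 0.0981 yaw 81.81 tilt [-0.0026  0.0009] F ex,ey,z 21.7 16.4 9.6 M [ 4.37  2.19 -0.14]
```

Request:
play_rows --motion '[[[0,0,0,0,0,0],[0,0,0,0,0,0],[0,0,0,0,0,0],[0,0,0,0,0,0]]]'

```text
time_s: 14.48
position: [0.5462, -0.1287, 0.0203]
tcp_rot: [[-0.801, -0.599, -0.003], [-0.599, 0.801, 0.001], [0.002, 0.002, -1.0]]
force: [-11.3, 23.9, 9.9]
opening: 0.199
grasp_force: 30.0
```

```bash
python3 st.py; python3 -c "
from h import *
print(bot.hand_in())"
```

```text
14.4833 tcp plate xy 0.0968 0.0981 yaw 81.81 tilt [-0.0027  0.0009] F ex,ey,z 22.0 14.7 9.9 M [ 4.25  2.24 -0.12]
the job is handed in; nothing more can be done
None
```

I handed the job in at 14.5 s with the square still gripped and pressed into the corner, about 15 N against the plate and 22 N towards the stud; the stud's face measured within 0.1° of the square's leg, and the judge's verdict was not shown.

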